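Set the click-stop hold-down four clicks clear of the stock

TASK

The hold-down gantry on the trestle table has a click-stop knob on top that lowers its round foot when turned clockwise seen from above. Wind the knob gently down until the foot just bottoms on the offcut lying under it, without screwing it hard down on the wood or metal, then back it off exactly four clicks so that stock of this thickness runs through freely. Leave the knob resting in its click and all three offcuts where they lie.

Things in the scene. Friction and masses are not known exactly. Their poses are not given: they have to be found in the camera images.
- jig: the hold-down gantry, screwed to the table: 28 mm wide aluminium posts at y = +-85 mm, a 204 x 46 mm aluminium beam along y across them (top at 96 mm), on it a grey round housing, 68 mm in diameter, up to 111 mm, and the knob on top. Origin on the table below the knob's axis, z up; stock passes under the beam along x. It stands anywhere within 10 cm or so, turned up to 0.4 rad
- knob_grip (a point): point on the knob's upright axis, 14 mm below its top and 140 mm above the table; turns with the knob. The knob is a round black fluted cylinder, 44 mm in diameter, from 114 to 154 mm above the table; it does not rise or sink. The light line on its top runs from the axis along this point's -x. Nothing stands beside it: take it from above at any yaw
- knob (a joint): knob angle in rad, growing clockwise seen from above, which lowers the foot. 12 clicks a turn, 2 mm of foot travel each: let go, it rests at whole multiples of 0.5236 rad; about 0.06 N m to leave a click, and past half way it snaps on to the next. Travel 0 to 7.85; it starts 2 to 7 clicks above contact
- foot: steel foot under the beam on the screw spindle, a 28 mm disc that goes up and down with the knob and is not handled. Origin at the centre of its underside, 53.7 mm above the table at knob 0. On the offcut the knob's moment rises steeply within a fifth of a click of a resting place, which is click zero. Each 0.1 N m past the detent's presses with 26 N; over 110 N is too hard
- oak_offcut: brown oak offcut, 45 x 85 mm, loose, lying flat, long side (its y) along the gantry's x; origin at the centre of its underside. The three differ in thickness, somewhere from 25 to 31 mm
- alu_offcut: grey aluminium slot-profile offcut, 30 x 130 mm, loose, lying flat, long side (its y) along the gantry's x; origin at the centre of its underside. The three differ in thickness, somewhere from 25 to 31 mm
- pine_offcut: pale planed strip offcut, 40 x 110 mm, loose, lying flat, long side (its y) along the gantry's x; origin at the centre of its underside. The three differ in thickness, somewhere from 25 to 31 mm. Any of the three may lie under the foot; the other two are parked 160 and 230 mm from its axis on the gantry's +y side
Not all that is in view belongs to the job. Leave any green look-alike of the alu_offcut alone.

How it is judged (in metres and radians):
On the way:
1. the foot rests on the offcut under it (less than 0.6 mm of gap) (((horizontal distance between foot and oak_offcut below 0.025 m and z of foot in the frame of oak_offcut between 0.024 and 0.0286 m) or (horizontal distance between foot and alu_offcut below 0.025 m and z of foot in the frame of alu_offcut between 0.026 and 0.0306 m) or (horizontal distance between foot and pine_offcut below 0.025 m and z of foot in the frame of pine_offcut between 0.022 and 0.0266 m))), for 0.2 s.
At the end, for the whole second after the job is handed in: After having touched down, the foot stands four 2 mm clicks above where it bottomed, that is 6.7 to 8.7 mm (less than half a click off) above the offcut lying under it, and the knob is at rest (((horizontal distance between foot and oak_offcut below 0.025 m and z of foot in the frame of oak_offcut between 0.0347 and 0.0367 m) or (horizontal distance between foot and alu_offcut below 0.025 m and z of foot in the frame of alu_offcut between 0.0367 and 0.0387 m) or (horizontal distance between foot and pine_offcut below 0.025 m and z of foot in the frame of pine_offcut between 0.0327 and 0.0347 m)) and velocity of joint knob between -0.05 and 0.05 rad/s).
It fails at once if the foot is screwed down on the offcut with more than 110 N (contact force between foot and oak_offcut above 110 N or contact force between foot and alu_offcut above 110 N or contact force between foot and pine_offcut above 110 N).
It fails at once if an offcut is shifted by more than 15 mm (distance of any of oak_offcut, alu_offcut, pine_offcut from where it was at the start of the episode above 0.015 m).
It also fails if it takes over 72 s, if anything falls off the work surface, if the arm or the gripper's body presses on something with over 40 N, if the wrist force passes 120 N, or if a joint passes its speed limit or range.

ROBOT

A 6-joint arm with a two-finger parallel gripper is mounted at the origin on a cart in front of the work surface, level with it; the furniture and walls round the work are solid. World frame = base frame: x ahead of the robot, y to its left, z up, the work surface at z = 0. Lengths are in m, angles in degrees, forces in N, time in s.
With the tool pointing down it reaches from about 0.4 to 0.825 m from the base axis. Payload 7 kg.
Tool frame: the origin (TCP) lies at the very end of the fingers, on their centre line; the grasp point (between the pads) lies hold_point_z behind it (hold_point_z is the distance from the TCP to the grasp point, in m); z points along the fingers, y is the line along which they close (so a half turn about z gives the same grasp; the last joint's range is limited). The gripper opens to 88 mm and grips with 3 to 60 N. Pads are 19 mm wide; open, the fingers measure 130 mm over their backs; the gripper's body (78 mm by 193 mm) begins 47 mm behind the grasp point.
Start: joints at [86.522, 20.546, 0.682, 0, -70.136, -16.507], TCP at [0.231, 0.634, 0.227] pointing down, gripper open.
Joint ranges: [-176.03, 176.03], [-82.01, 121.73], [-58.28, 71.71], [-173.87, 95.51], [-174.79, -0.11], [-173.66, 173.66]. Speed limits (degrees/s): [136.94, 136.94, 172.46, 180, 180, 180].

INTERFACE

Orientations are given as [roll, pitch, yaw] about the fixed x, y, z axes, in that order (R = Rz(yaw) Ry(pitch) Rx(roll)).
In Python, from plant import get_obs, snapshot, close_job, hold_point_z gives the robot as it stands.
- The arm moves only by the tool play_rows, never from a script. Its argument "commands" is a list that holds one entry, the list of rows, each a list of 7 numbers: the shift along the tool's x, y, z in cm, then the turn, a rotation vector about the tool's x, y, z in degrees, then the opening, from 0 (shut) to 1 (fully open). In form: [[[x, y, z, ax, ay, az, fingers], ...]]. A call has 1 to 20 rows; each row is the pose to reach, as a shift and turn from the pose commanded when the call began, along the tool's axes at that moment; what a row does not reach only later rows make up. A row lasts 1/12 s, in which the tool goes at most 41.7 mm and 7.16 degrees, less where a joint would pass 70% of its speed; a pose out of reach is approached as far as the arm can. A call with a gripper value outside its range is refused whole. The fingers move at their own pace and stop on an object; the grip force is fixed at half the most. Time passes only in rows, so rows that repeat a pose let the fingers close. It gives the time, the measured TCP pose, the force, the opening and the grip force at its end, in the units of the state.
- get_obs(): the state, without advancing time (a new reading comes with each control period).
- snapshot(name): name is "side" or "top" or "wrist"; returns a dict with "frame" (384x512x3 uint8, red, green, blue), "camera_matrix" (3x3 intrinsics, pixels), "origin" and "attitude" of the camera in the world. Camera axes: x right, y down, z forward; pixel columns grow to the right and rows downward; lengths in m; the calibration is good to about 2 mm. A picture is of the moment at which its call begins. There is no depth.
- close_job(): hands the job in; it is judged then, once.
The state is a dict: "clock": time; "joint_pos": joint angles; "qvel": joint speeds; "tau": joint torques, N m; "tool_pos": TCP position; "orientation": TCP orientation; "force": force on the tool from outside, world axes, zero at the start; "moment": the same for the moment, N m; "opening": finger opening in m; "gripper_force": force on a finger pad.
Only numpy, scipy, OpenCV 4.12 (cv2) and the standard library are available. Lean on these libraries where they do the work, as an engineer would, in place of code of your own. Each camera call takes 0.05 s, during which the arm holds its last target. There are 200 camera calls.

## Working session

There is one attempt and no reset: what is moved stays moved. The work goes in short steps, Python scripts to look and compute and a tool call to move; the robot and the scene stay as the last step left them, time stands still between calls to the robot, and variables do not carry over. Pictures are saved under pics/ and viewed, at most 10 in all, crops included, and the job is handed in when it is done.

Besides the shell and the picture viewer there is one more tool, called as name([rows], argument=value, ...), one row to a line, values as JSON. play_rows: Moves the arm, as the interface text tells. Its arguments: {"type":"object","properties":{"commands":{"type":"array","items":{"type":"array","items":{"type":"array","items":{"type":"number"}}}}},"required":["commands"]}

```bash
mkdir -p pics; ls; python3 - <<'E'
from plant import get_obs,snapshot,hold_point_z
import cv2,numpy as np
print(get_obs(),hold_point_z)
ims=[]
for n in("top","side"):
    s=snapshot(n); cv2.imwrite(f"pics/{n}0.png",s["frame"][:,:,::-1]); np.savez(f"{n}.npz",**s)
    print(n,s["camera_matrix"],s["origin"],s["attitude"])
E
```

```text
pics
{'clock': 0.0, 'joint_pos': array([ 8.65202107e+01,  2.05913355e+01,  6.31486348e-01, -2.17276713e-02,
       -7.01365051e+01, -1.65073245e+01]), 'qvel': array([-0.02255779,  0.0190327 ,  0.08077343,  0.08966531, -0.01687892,
       -0.06714842]), 'tau': array([ 1.34705337e-03, -5.82720566e+01,  2.93057781e+01,  6.99706122e+00,
        7.29577179e-03, -1.50381425e-04]), 'tool_pos': array([0.23056264, 0.63384902, 0.2256014 ]), 'orientation': array([ 1.79901813e+02, -7.79747406e-03, -1.99945069e+01]), 'force': array([-0.07106241,  0.37864258,  0.68013124]), 'moment': array([-0.00231533, -0.00958828, -0.00720267]), 'gripper_force': 0.0, 'opening': 0.08783427678148656} 0.0188
top [[460.80241352   0.         258.17033694]
 [  0.         460.80241352 196.33470058]
 [  0.           0.           1.        ]] [0.35143241 0.11810633 1.1219477 ] [-174.0476135     0.94260287  -89.1981882 ]
side [[454.9130462    0.         254.27020685]
 [  0.         454.9130462  190.34004918]
 [  0.           0.           1.        ]] [ 0.04009124 -0.51879356  0.67623014] [-127.09782947    0.19485885  -33.93442917]
```

View pics/top0.png

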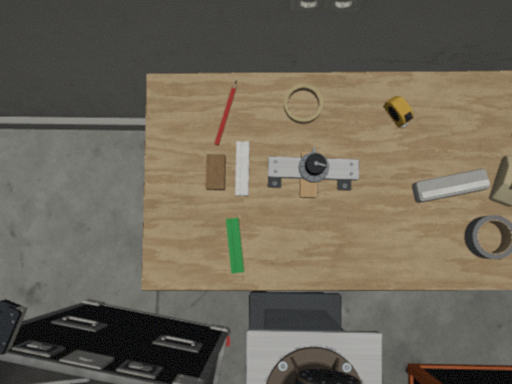

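View pics/side0.png

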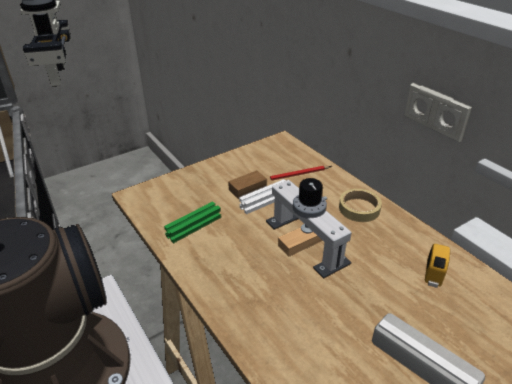

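Top: the gantry beam runs from (270,167) to (357,169), with the black knob at about (317,163) and its light line pointing right. The pale pine offcut (308,188) is under the foot. Oak (216,172) and alu (242,168) are parked, and the green look-alike is at (235,245). Round things that could be mistaken for the knob are the wood ring (303,104), the grey ring (492,237) and the housing ring around the knob itself. The knob is the black disc on the beam, so I'll check that in a close crop.

```bash
cat >h.py <<'E'
import numpy as np
from scipy.spatial.transform import Rotation as R
def load(n): return np.load(f"{n}.npz")
def ray(s,uv,z):
    Rm=R.from_euler('xyz',s["attitude"],degrees=True).as_matrix()
    d=Rm@np.linalg.inv(s["camera_matrix"])@[*uv,1]; o=s["origin"]
    return o+d*(z-o[2])/d[2]
def proj(s,p):
    Rm=R.from_euler('xyz',s["attitude"],degrees=True).as_matrix()
    c=s["camera_matrix"]@(Rm.T@(np.array(p)-s["origin"])); return c[:2]/c[2]
E
python3 - <<'E'
import cv2,numpy as np
a=cv2.imread("pics/top0.png")[140:200,262:364]; b=cv2.imread("pics/side0.png")[170:280,255:365]
a=cv2.resize(a,None,fx=7,fy=7,interpolation=cv2.INTER_CUBIC)[:, :]
cv2.imwrite("pics/topc.png",a)
cv2.imwrite("pics/sidec.png",cv2.resize(b,None,fx=5,fy=5,interpolation=cv2.INTER_CUBIC))
E
```

```text
(no output)
```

View pics/topc.png

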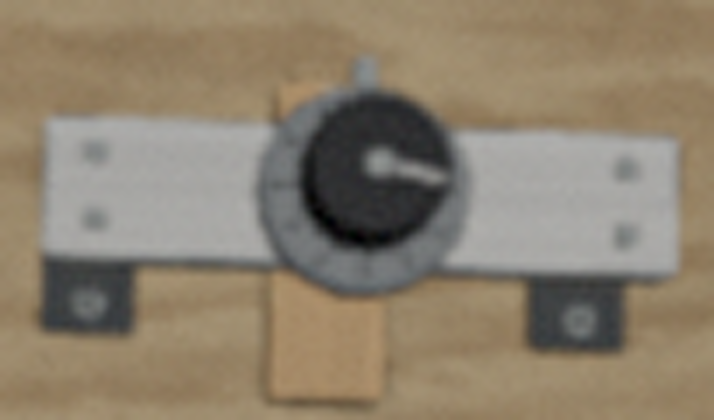

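View pics/sidec.png

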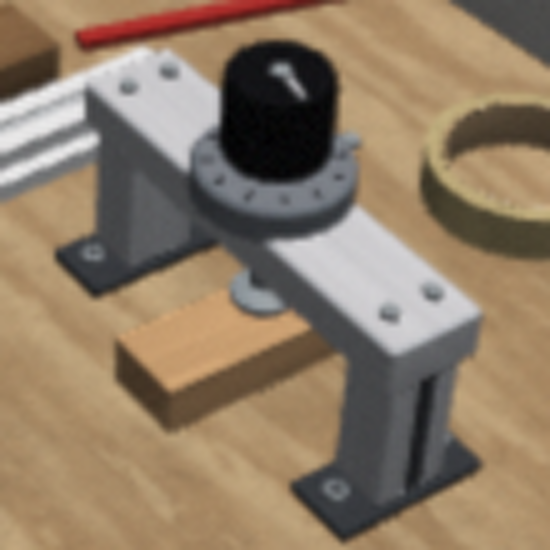

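```bash
python3 - <<'E'
from h import *
t,s=load("top"),load("side")
T=lambda x,y:((x+.5)/7-.5+262,(y+.5)/7-.5+140)
S=lambda x,y:((x+.5)/5-.5+255,(y+.5)/5-.5+170)
k=ray(t,T(380,163),.154);l=ray(t,T(445,178),.154);print("top knob",k,l-k)
for c in [(380,163),(365,190)]: pass
print("housing top c",ray(t,T(365,190),.111))
ends=[ray(t,T(*p),.096) for p in[(44,118),(40,258),(680,138),(678,274)]]
print(np.round(ends,4),"centre",np.mean(ends,0))
d=(ends[0]+ends[1]-ends[2]-ends[3])/2;print("beam len",np.linalg.norm(d[:2]),"jig yaw",np.degrees(np.arctan2(-d[0],d[1])),"line dir",np.degrees(np.arctan2((l-k)[1],(l-k)[0])))
print("side knob",ray(s,S(280,75),.154))
c=np.r_[k[:2],0]
for z in(.0257,.0277,.0297,.0317,.0337,.0357,.0377,.0397):
    q=proj(s,[*k[:2],z]); print(z,(q[0]-255+.5)*5-.5,(q[1]-170+.5)*5-.5)
E
```

```text
top knob [0.52512269 0.01391289 0.154     ] [-0.00438975 -0.01967131  0.        ]
housing top c [0.5241245  0.01401538 0.111     ]
[[ 0.549   0.1159  0.096 ]
 [ 0.5034  0.1166  0.096 ]
 [ 0.5447 -0.0885  0.096 ]
 [ 0.5006 -0.0875  0.096 ]] centre [0.52444773 0.01410688 0.096     ]
beam len 0.20430573088295204 jig yaw -0.998361906802117 line dir -102.57971958102735
side knob [0.52451981 0.00919169 0.154     ]
0.0257 252.2924133176461 313.6473428091955
0.0277 252.59557797138694 310.1295611754675
0.0297 252.8995059449461 306.6029223336032
0.0317 253.20420012483237 303.0673927898996
0.0337 253.5096634121261 299.5229388815644
0.0357 253.8158987225729 295.9695267756471
0.0377 254.12290898667504 292.40712246796346
0.0397 254.43069714978446 288.8356917820104
```

```bash
cat >>h.py <<'E'
def shift(target,yaw=None):
    from plant import get_obs
    o=get_obs(); A=R.from_euler('xyz',o["orientation"],degrees=True)
    print("shift cm",np.round(A.inv().apply(np.array(target)-o["tool_pos"])*100,2))
    if yaw is not None: print("turn",np.round((A.inv()*R.from_euler('xyz',[180,0,yaw],degrees=True)).as_rotvec(degrees=True),2))
E
python3 -c "
from h import *;shift([.5245,.0138,.20],41.5)"
```

```text
shift cm [48.82 48.23  2.65]
turn [ 8.000e-02  4.000e-02 -6.149e+01]
```

play_rows([
  [[24,24,0,0,0,-30,1],[24,24,0,0,0,-30,1],[24,24,0,0,0,-30,1],[24,24,0,0,0,-30,1],[24,24,0,0,0,-30,1],[24,24,0,0,0,-30,1],[24,24,0,0,0,-30,1],[24,24,0,0,0,-30,1],[24,24,0,0,0,-30,1],[48.8,48.2,2.6,0,0,-61.5,1],[48.8,48.2,2.6,0,0,-61.5,1],[48.8,48.2,2.6,0,0,-61.5,1],[48.8,48.2,2.6,0,0,-61.5,1],[48.8,48.2,2.6,0,0,-61.5,1],[48.8,48.2,2.6,0,0,-61.5,1],[48.8,48.2,2.6,0,0,-61.5,1],[48.8,48.2,2.6,0,0,-61.5,1],[48.8,48.2,2.6,0,0,-61.5,1],[48.8,48.2,2.6,0,0,-61.5,1],[48.8,48.2,2.6,0,0,-61.5,1]],
])

```text
clock: 1.77
tool_pos: [0.5246, 0.0127, 0.1997]
orientation: [-180.0, 0.1, 41.3]
force: [0.5, 0.7, 0.2]
opening: 0.0876
gripper_force: 0.0
```

```bash
python3 - <<'E'
from h import *
from plant import *
import cv2
o=get_obs();print(o["joint_pos"],o["moment"])
s=snapshot("wrist");np.savez("wrist.npz",**s);cv2.imwrite("pics/w0.png",s["frame"][:,:,::-1])
print(s["origin"],s["attitude"])
E
```

```text
[ 2.28173661e+01  7.60493808e+00 -2.03512421e+01 -8.30968511e-03
 -6.21419712e+01  1.08471799e+02] [-0.05655357 -0.02094453  0.0202925 ]
[0.58542398 0.06572754 0.35805742] [ 1.62602736e+02  8.83166885e-02 -4.86105476e+01]
```

View pics/w0.png

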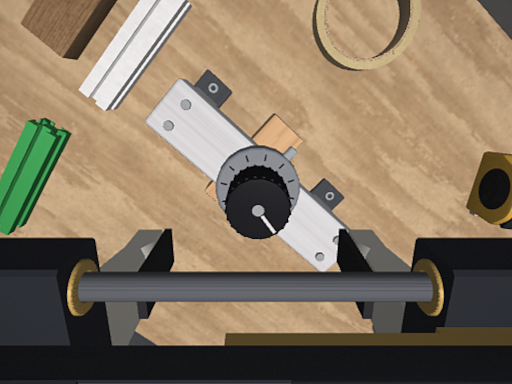

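Wrist view: the black fluted knob sits on the grey housing of the gantry. Its hub is at (258,211) and its light line ends at about (276,235). The white slotted alu and the brown oak are parked at upper left, so the choice is confirmed.

```bash
python3 - <<'E'
from h import *
w=load("wrist");k=ray(w,(258,211),.154);l=ray(w,(276,235),.154)
print(k,np.degrees(np.arctan2(*(l-k)[[1,0]])),np.linalg.norm(l-k))
b=[ray(w,p,.096) for p in[(186,104),(168,126)]];print(b)
shift([.5245,.0138,.1225],41.5)
from plant import get_obs;print(get_obs()["tool_pos"],get_obs()["joint_pos"][[0,5]])
E
```

```text
[0.52693786 0.01189629 0.154     ] -103.48251159720377 0.02145107658145765
[array([0.53987518, 0.09743058, 0.096     ]), array([0.51709197, 0.09775918, 0.096     ])]
shift cm [0.02 0.01 7.75]
turn [-0.03  0.06 -0.12]
[0.52434689 0.0137895  0.19999272] [ 22.94536452 108.44382856]
```

play_rows([
  [[0,0.1,3,0,0,0,1],[0,0.1,5.5,0,0,0,1],[0,0.1,7,0,0,0,1],[0,0.1,7.7,0,0,0,1],[0,0.1,7.7,0,0,0,1],[0,0.1,7.7,0,0,0,0.6],[0,0.1,7.7,0,0,0,0.55],[0,0.1,7.7,0,0,0,0.52]],
])

```text
clock: 2.48
tool_pos: [0.526, 0.0144, 0.1249]
orientation: [179.9, -0.1, 41.6]
force: [-0.0, 0.2, 0.7]
opening: 0.0731
gripper_force: 0.0
```

play_rows([
  [[0,0,0,0,0,0,0.3],[0,0,0,0,0,0,0.3],[0,0,0,0,0,0,0.3],[0,0,0,0,0,0,0.3],[0,0,0,0,0,0,0.3],[0,0,0,0,0,0,0.3]],
])

```text
clock: 2.98
tool_pos: [0.5269, 0.0126, 0.124]
orientation: [179.8, -0.0, 41.5]
force: [8.2, -9.4, -3.8]
opening: 0.0436
gripper_force: 30.0
```

```bash
cat >st.py <<'E'
from plant import get_obs
o=get_obs();print(o["clock"],o["tool_pos"].round(4),o["orientation"].round(2),"F",o["force"].round(1),"M",o["moment"].round(3),"op",round(o["opening"],4),"gf",round(o["gripper_force"],1),"j",o["joint_pos"].round(1))
E
python3 st.py
```

```text
2.9833 [0.5269 0.0126 0.124 ] [ 1.7983e+02 -4.0000e-02  4.1530e+01] F [ 8.2 -9.4 -3.8] M [-3.229 -2.737 -0.012] op 0.0436 gf 30.0 j [ 22.8  11.9 -26.1   0.2 -51.8 108.6]
```

play_rows([
  [[0,0.1,0,0,0,0,0.3],[0,0.2,0,0,0,0,0.3],[0,0.2,0,0,0,0,0.3],[0,0.2,0,0,0,0,0.3]],
])

```text
clock: 3.32
tool_pos: [0.5269, 0.0124, 0.1239]
orientation: [180.0, -0.0, 41.5]
force: [0.2, -0.2, 4.1]
opening: 0.0434
gripper_force: 30.0
```

```bash
python3 st.py
```

```text
3.3167 [0.5269 0.0124 0.1239] [ 1.7998e+02 -4.0000e-02  4.1520e+01] F [ 0.2 -0.2  4.1] M [ 0.157  0.027 -0.006] op 0.0434 gf 30.0 j [ 22.7  12.  -26.    0.  -52.  108.8]
```

play_rows([
  [[0,0,0,0,0,3,0.3],[0,0,0,0,0,6,0.3],[0,0,0,0,0,8,0.3],[0,0,0,0,0,8,0.3],[0,0,0,0,0,8,0.3]],
])

```text
clock: 3.73
tool_pos: [0.5269, 0.0125, 0.1239]
orientation: [180.0, -0.0, 33.6]
force: [0.8, 0.3, 5.0]
opening: 0.0435
gripper_force: 30.0
```

```bash
python3 st.py
```

```text
3.7333 [0.5269 0.0125 0.1239] [ 1.7998e+02 -5.0000e-02  3.3600e+01] F [0.8 0.3 5. ] M [ 0.392  0.047 -0.03 ] op 0.0435 gf 30.0 j [ 22.7  12.  -26.    0.  -52.  100.9]
```

play_rows([
  [[0,0,0,0,0,5,0.3],[0,0,0,0,0,10,0.3],[0,0,0,0,0,14,0.3],[0,0,0,0,0,14,0.3],[0,0,0,0,0,14,0.3]],
])

```text
clock: 4.15
tool_pos: [0.5268, 0.0126, 0.1239]
orientation: [-180.0, -0.1, 19.6]
force: [-0.8, 0.9, 5.8]
opening: 0.0437
gripper_force: 30.0
```

```bash
python3 st.py
```

```text
4.15 [0.5268 0.0126 0.1239] [-1.7999e+02 -5.0000e-02  1.9580e+01] F [-0.8  0.9  5.8] M [0.799 0.288 0.018] op 0.0437 gf 30.0 j [ 22.7  12.  -26.   -0.  -52.   86.9]
```

play_rows([
  [[0,0,0,0,0,4,0.3],[0,0,0,0,0,8,0.3],[0,0,0,0,0,8,0.3],[0,0,0,0,0,8,0.3]],
])

```text
clock: 4.48
tool_pos: [0.5268, 0.0127, 0.1239]
orientation: [-180.0, -0.1, 11.6]
force: [0.1, 1.6, 6.1]
opening: 0.0435
gripper_force: 30.0
```

```bash
python3 st.py
```

```text
4.4833 [0.5268 0.0127 0.1239] [-1.7998e+02 -5.0000e-02  1.1580e+01] F [0.1 1.6 6.1] M [0.977 0.37  0.026] op 0.0435 gf 30.0 j [ 22.7  12.  -26.   -0.  -52.   78.9]
```

play_rows([
  [[0,0,0,0,0,5,0.3],[0,0,0,0,0,10,0.3],[0,0,0,0,0,15,0.3],[0,0,0,0,0,20,0.3],[0,0,0,0,0,24,0.3],[0,0,0,0,0,27,0.3],[0,0,0,0,0,30,0.3],[0,0,0,0,0,30,0.3],[0,0,0,0,0,30,0.3]],
])

```text
clock: 5.23
tool_pos: [0.5269, 0.013, 0.1239]
orientation: [-179.9, -0.0, -18.4]
force: [-1.1, 4.8, 6.2]
opening: 0.0432
gripper_force: 30.0
```

```bash
python3 st.py
```

```text
5.2333 [0.5269 0.013  0.1239] [-1.7993e+02 -3.0000e-02 -1.8410e+01] F [-1.1  4.8  6.2] M [ 1.578  0.35  -0.025] op 0.0432 gf 30.0 j [ 22.7  12.  -26.   -0.  -52.   48.9]
```

play_rows([
  [[0,-0.05,0,0,0,5,0.3],[0,-0.05,0,0,0,10,0.3],[0,-0.05,0,0,0,15,0.3],[0,-0.05,0,0,0,20,0.3],[0,-0.05,0,0,0,24,0.3],[0,-0.05,0,0,0,27,0.3],[0,-0.05,0,0,0,29,0.3],[0,-0.05,0,0,0,29,0.3]],
])

```text
clock: 5.9
tool_pos: [0.5271, 0.0134, 0.1239]
orientation: [-179.9, -0.0, -47.5]
force: [-1.7, 2.9, 5.4]
opening: 0.0437
gripper_force: 30.0
```

```bash
python3 st.py
```

```text
5.9 [0.5271 0.0134 0.1239] [-1.7992e+02 -1.0000e-02 -4.7520e+01] F [-1.7  2.9  5.4] M [ 1.243  0.162 -0.035] op 0.0437 gf 30.0 j [ 22.8  12.  -25.9  -0.  -52.   19.7]
```

play_rows([
  [[0,0,0,0,0,5,0.3],[0,0,0,0,0,10,0.3],[0,0,0,0,0,15,0.3],[0,0,0,0,0,20,0.3],[0,0,0,0,0,24,0.3],[0,0,0,0,0,27,0.3],[0,0,0,0,0,30,0.3],[0,0,0,0,0,30,0.3]],
])

```text
clock: 6.57
tool_pos: [0.5274, 0.0135, 0.1239]
orientation: [-179.9, 0.0, -77.5]
force: [-0.2, 3.8, 4.3]
opening: 0.0433
gripper_force: 30.0
```

```bash
python3 st.py
```

```text
6.5667 [0.5274 0.0135 0.1239] [-1.799e+02  3.000e-02 -7.752e+01] F [-0.2  3.8  4.3] M [ 1.531 -0.358  0.009] op 0.0433 gf 30.0 j [ 22.8  12.  -25.9  -0.  -51.9 -10.3]
```

play_rows([
  [[0,0,0,0,0,5,0.3],[0,0,0,0,0,10,0.3],[0,0,0,0,0,15,0.3],[0,0,0,0,0,20,0.3],[0,0,0,0,0,24,0.3],[0,0,0,0,0,26,0.3],[0,0,0,0,0,28,0.3],[0,0,0,0,0,28,0.3]],
])

```text
clock: 7.23
tool_pos: [0.5277, 0.0135, 0.124]
orientation: [-179.9, 0.1, -105.4]
force: [2.4, 3.9, 2.7]
opening: 0.0433
gripper_force: 30.0
```

```bash
python3 st.py;  python3 - <<'E'
from plant import *
import cv2
b=snapshot("side")["frame"][150:280,240:370,::-1]
cv2.imwrite("pics/side1.png",cv2.resize(b,None,fx=4.5,fy=4.5,interpolation=cv2.INTER_CUBIC))
E
```

```text
7.2333 [0.5277 0.0135 0.124 ] [-1.7989e+02  7.0000e-02 -1.0537e+02] F [2.4 3.9 2.7] M [ 1.478 -1.048  0.335] op 0.0433 gf 30.0 j [ 22.8  12.  -25.9   0.  -51.9 -38.1]
```

View pics/side1.png

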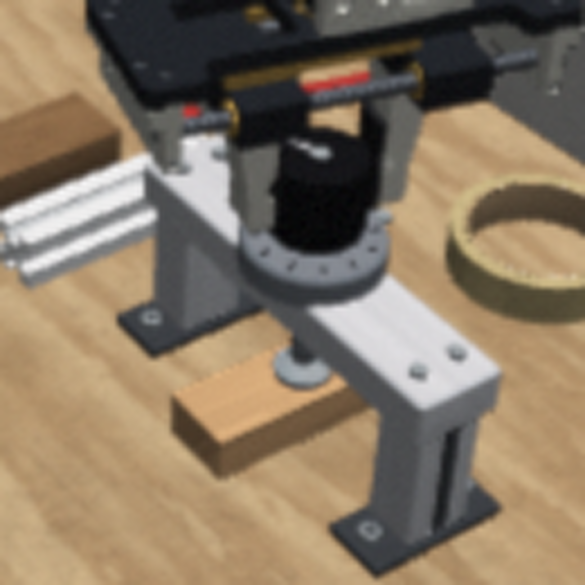

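Contact: the moment has risen steeply to 0.335 N m at about 147° of turn, so click zero is 5 clicks (150°) from the start. In the picture the foot (302,368) sits on the pine. I'll ease back a little to lower the pressure, dwell, then back off.

play_rows([
  [[0,0,0,0,0,-1.5,0.3],[0,0,0,0,0,-1.5,0.3],[0,0,0,0,0,-1.5,0.3],[0,0,0,0,0,-1.5,0.3]],
])

```text
clock: 7.62
tool_pos: [0.5277, 0.0134, 0.1239]
orientation: [-179.9, 0.1, -103.8]
force: [3.1, 4.4, 4.0]
opening: 0.0433
gripper_force: 30.0
```

```bash
python3 st.py
```

```text
7.6167 [0.5277 0.0134 0.1239] [-1.7990e+02  7.0000e-02 -1.0377e+02] F [3.1 4.4 4. ] M [ 1.686 -1.215  0.276] op 0.0433 gf 30.0 j [ 22.8  12.  -25.9   0.  -51.9 -36.5]
```

play_rows([
  [[0,0,0,0,0,-1.5,0.3],[0,0,0,0,0,-1.5,0.3],[0,0,0,0,0,-1.5,0.3],[0,0,0,0,0,-1.5,0.3]],
])

```text
clock: 7.95
tool_pos: [0.5277, 0.0135, 0.1239]
orientation: [-179.9, 0.1, -102.3]
force: [2.2, 4.4, 3.0]
opening: 0.0436
gripper_force: 30.0
```

```bash
python3 st.py
```

```text
7.95 [0.5277 0.0135 0.1239] [-1.7990e+02  7.0000e-02 -1.0228e+02] F [2.2 4.4 3. ] M [ 1.687 -1.205  0.299] op 0.0436 gf 30.0 j [ 22.8  12.  -25.9  -0.  -51.9 -35. ]
```

play_rows([
  [[0,0,0,0,0,-1.5,0.3],[0,0,0,0,0,-1.5,0.3],[0,0,0,0,0,-1.5,0.3],[0,0,0,0,0,-1.5,0.3]],
])

```text
clock: 8.28
tool_pos: [0.5277, 0.0135, 0.124]
orientation: [-179.9, 0.1, -100.8]
force: [3.2, 4.6, 4.5]
opening: 0.0436
gripper_force: 30.0
```

```bash
python3 st.py
```

```text
8.2833 [0.5277 0.0135 0.124 ] [-1.7990e+02  7.0000e-02 -1.0078e+02] F [3.2 4.6 4.5] M [ 1.695 -1.186  0.211] op 0.0436 gf 30.0 j [ 22.8  12.  -25.9  -0.  -51.9 -33.5]
```

play_rows([
  [[0,0,0,0,0,-3,0.3],[0,0,0,0,0,-3,0.3],[0,0,0,0,0,-3,0.3],[0,0,0,0,0,-3,0.3]],
])

```text
clock: 8.62
tool_pos: [0.5277, 0.0135, 0.1239]
orientation: [-179.9, 0.1, -97.8]
force: [2.4, 5.1, 3.3]
opening: 0.0436
gripper_force: 30.0
```

```bash
python3 st.py
```

```text
8.6167 [0.5277 0.0135 0.1239] [-1.799e+02  7.000e-02 -9.779e+01] F [2.4 5.1 3.3] M [ 1.722 -1.091  0.202] op 0.0436 gf 30.0 j [ 22.8  12.  -25.9  -0.  -51.9 -30.5]
```

Unloading shows soft torsion, and the moment extrapolates to zero near 120–125°. Click zero may therefore be 4 clicks from the start, not 5. I'll go to 120° and feel there, then read the line.

play_rows([
  [[0,0,0,0,0,-4.5,0.3],[0,0,0,0,0,-9.5,0.3],[0,0,0,0,0,-9.5,0.3],[0,0,0,0,0,-9.5,0.3],[0,0,0,0,0,-9.5,0.3]],
])

```text
clock: 9.03
tool_pos: [0.5275, 0.0135, 0.124]
orientation: [-179.9, 0.1, -88.3]
force: [0.5, 4.3, 4.6]
opening: 0.0432
gripper_force: 30.0
```

```bash
python3 st.py
```

```text
9.0333 [0.5275 0.0135 0.124 ] [-1.799e+02  6.000e-02 -8.831e+01] F [0.5 4.3 4.6] M [ 1.881 -0.868 -0.011] op 0.0432 gf 30.0 j [ 22.8  12.  -25.9  -0.  -51.9 -21.1]
```

play_rows([
  [[0,0,0,0,0,-5,0.3],[0,0,0,0,0,-10,0.3],[0,0,0,0,0,-10,0.3],[0,0,0,0,0,-10,0.3],[0,0,0,0,0,-10,0.3]],
])

```text
clock: 9.45
tool_pos: [0.5274, 0.0135, 0.124]
orientation: [-179.9, 0.0, -78.3]
force: [1.7, 4.7, 5.3]
opening: 0.0433
gripper_force: 30.0
```

```bash
python3 st.py; python3 - <<'E'
from plant import *
import cv2,numpy as np
s=snapshot("wrist");np.savez("wrist1.npz",**s)
b=s["frame"][130:290,160:360,::-1]
cv2.imwrite("pics/w1.png",cv2.resize(b,None,fx=3,fy=3,interpolation=cv2.INTER_CUBIC))
E
```

```text
9.45 [0.5274 0.0135 0.124 ] [-1.799e+02  4.000e-02 -7.831e+01] F [1.7 4.7 5.3] M [ 1.96  -0.718  0.029] op 0.0433 gf 30.0 j [ 22.8  12.  -25.9  -0.  -51.9 -11.1]
```

View pics/w1.png

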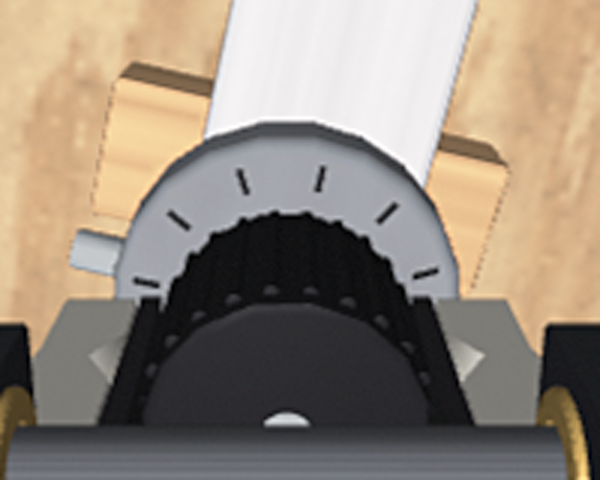

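The bar hides the line, so I'll let go here (moment ≈ 0), lift and read the line.

play_rows([
  [[0,0,0,0,0,0,0.8],[0,0,0,0,0,0,0.8],[0,0,0,0,0,0,0.8],[0,0,0,0,0,0,0.9],[0,0,0,0,0,0,0.9],[0,0,-3,0,0,0,0.9],[0,0,-6,0,0,0,0.9],[0,0,-8,0,0,0,0.9],[0,0,-8,0,0,0,0.9],[0,0,-8,0,0,0,0.9]],
])

```text
clock: 10.33
tool_pos: [0.5271, 0.0129, 0.2046]
orientation: [-179.9, 0.0, -78.5]
force: [0.2, -0.8, -0.5]
opening: 0.0789
gripper_force: 0.0
```

```bash
python3 st.py; python3 - <<'E'
from plant import *
import cv2,numpy as np
s=snapshot("wrist");np.savez("wrist1.npz",**s)
b=s["frame"][130:290,160:360,::-1]
cv2.imwrite("pics/w2.png",cv2.resize(b,None,fx=3,fy=3,interpolation=cv2.INTER_CUBIC))
E
```

```text
10.3333 [0.5271 0.0129 0.2046] [-1.7987e+02  3.0000e-02 -7.8480e+01] F [ 0.2 -0.8 -0.5] M [ 0.072  0.022 -0.012] op 0.0789 gf 0.0 j [ 22.7   7.5 -19.8  -0.  -62.6 -11.2]
```

View pics/w2.png

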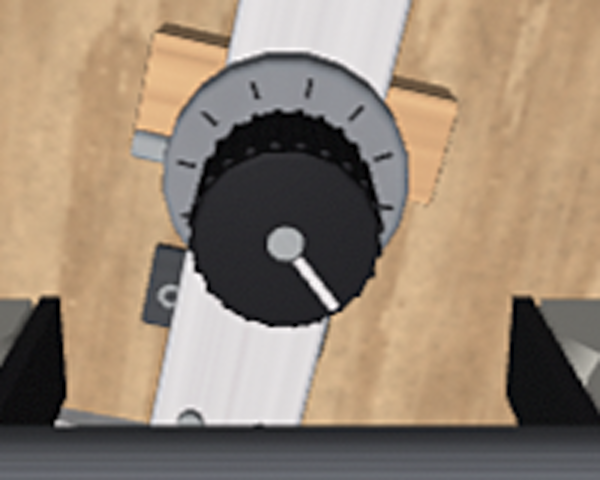

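The line runs from the hub (286,243) to (335,308) in the crop.

```bash
python3 - <<'E'
from h import *
w=load("wrist1");f=lambda x,y:((x+.5)/3-.5+160,(y+.5)/3-.5+130)
k=ray(w,f(286,243),.154);l=ray(w,f(335,308),.154)
print(k,np.degrees(np.arctan2(*(l-k)[[1,0]])),np.linalg.norm(l-k))
E
```

```text
[0.5268499  0.01275429 0.154     ] 136.8046685465977 0.019769696102370542
```

The knob has turned exactly 4 clicks (120°) from the start. I'll regrip and feel whether this click is the bottoming one: on the wood the moment should pass the detent's 0.06 N m within a few degrees.

play_rows([
  [[0,0,3,0,0,0,0.9],[0,0,6,0,0,0,0.9],[0,0,8,0,0,0,0.9],[0,0,8,0,0,0,0.9],[0,0,8,0,0,0,0.52],[0,0,8,0,0,0,0.52],[0,0,8,0,0,0,0.52],[0,0,8,0,0,0,0.3],[0,0,8,0,0,0,0.3],[0,0,8,0,0,0,0.3],[0,0,8,0,0,0,0.3]],
])

```text
clock: 11.3
tool_pos: [0.5275, 0.013, 0.1243]
orientation: [-179.9, 0.0, -78.5]
force: [0.0, 1.0, 2.3]
opening: 0.0435
gripper_force: 30.0
```

```bash
python3 st.py
```

```text
11.3 [0.5275 0.013  0.1243] [-1.7989e+02  1.0000e-02 -7.8470e+01] F [0.  1.  2.3] M [ 0.281 -0.222  0.022] op 0.0435 gf 30.0 j [ 22.7  12.  -25.9   0.  -52.  -11.2]
```

play_rows([
  [[0,0,0,0,0,2,0.3],[0,0,0,0,0,4,0.3],[0,0,0,0,0,4,0.3]],
])

```text
clock: 11.55
tool_pos: [0.5275, 0.013, 0.1243]
orientation: [-179.9, 0.0, -82.6]
force: [1.1, -0.9, 4.5]
opening: 0.0433
gripper_force: 30.0
```

```bash
python3 st.py
```

```text
11.55 [0.5275 0.013  0.1243] [-1.799e+02  1.000e-02 -8.256e+01] F [ 1.1 -0.9  4.5] M [ 0.32  -0.232  0.041] op 0.0433 gf 30.0 j [ 22.7  12.  -25.9   0.  -52.  -15.3]
```

play_rows([
  [[0,0,0,0,0,2,0.3],[0,0,0,0,0,4,0.3],[0,0,0,0,0,4,0.3]],
])

```text
clock: 11.8
tool_pos: [0.5275, 0.013, 0.1243]
orientation: [-179.9, 0.0, -86.5]
force: [1.0, 0.6, 4.8]
opening: 0.0432
gripper_force: 30.0
```

```bash
python3 st.py
```

```text
11.8 [0.5275 0.013  0.1243] [-1.799e+02  1.000e-02 -8.649e+01] F [1.  0.6 4.8] M [ 0.331 -0.223  0.033] op 0.0432 gf 30.0 j [ 22.7  12.  -25.9   0.  -52.  -19.2]
```

play_rows([
  [[0,0,0,0,0,2,0.3],[0,0,0,0,0,4,0.3],[0,0,0,0,0,4,0.3]],
])

```text
clock: 12.05
tool_pos: [0.5275, 0.013, 0.1243]
orientation: [-179.9, 0.0, -90.5]
force: [0.7, 0.2, 4.8]
opening: 0.0433
gripper_force: 30.0
```

```bash
python3 st.py
```

```text
12.05 [0.5275 0.013  0.1243] [-1.799e+02  2.000e-02 -9.047e+01] F [0.7 0.2 4.8] M [ 0.354 -0.249 -0.007] op 0.0433 gf 30.0 j [ 22.7  12.  -25.9   0.  -52.  -23.2]
```

play_rows([
  [[0,0,0,0,0,2,0.3],[0,0,0,0,0,3,0.3],[0,0,0,0,0,3,0.3]],
])

```text
clock: 12.3
tool_pos: [0.5275, 0.013, 0.1243]
orientation: [-179.9, 0.0, -93.4]
force: [0.7, -0.0, 4.6]
opening: 0.0435
gripper_force: 30.0
```

```bash
python3 st.py
```

```text
12.3 [0.5275 0.013  0.1243] [-1.799e+02  2.000e-02 -9.340e+01] F [ 0.7 -0.   4.6] M [ 0.34  -0.23   0.048] op 0.0435 gf 30.0 j [ 22.7  12.  -25.9   0.  -52.  -26.2]
```

play_rows([
  [[0,0,0,0,0,2,0.3],[0,0,0,0,0,3,0.3],[0,0,0,0,0,3,0.3]],
])

```text
clock: 12.55
tool_pos: [0.5275, 0.013, 0.1243]
orientation: [-179.9, 0.0, -96.4]
force: [1.1, 0.5, 4.9]
opening: 0.0436
gripper_force: 30.0
```

```bash
python3 st.py
```

```text
12.55 [0.5275 0.013  0.1243] [-1.799e+02  2.000e-02 -9.639e+01] F [1.1 0.5 4.9] M [ 0.416 -0.249  0.092] op 0.0436 gf 30.0 j [ 22.7  12.  -25.9   0.  -52.  -29.2]
```

play_rows([
  [[0,0,0,0,0,2,0.3],[0,0,0,0,0,3,0.3],[0,0,0,0,0,3,0.3]],
])

```text
clock: 12.8
tool_pos: [0.5275, 0.013, 0.1243]
orientation: [-179.9, 0.0, -99.4]
force: [0.3, 1.5, 5.3]
opening: 0.0436
gripper_force: 30.0
```

```bash
python3 st.py
```

```text
12.8 [0.5275 0.013  0.1243] [-1.7991e+02  3.0000e-02 -9.9390e+01] F [0.3 1.5 5.3] M [ 0.401 -0.274  0.174] op 0.0436 gf 30.0 j [ 22.7  12.  -25.9   0.  -52.  -32.2]
```

play_rows([
  [[0,0,0,0,0,1,0.3],[0,0,0,0,0,2,0.3],[0,0,0,0,0,2,0.3]],
])

```text
clock: 13.05
tool_pos: [0.5275, 0.013, 0.1243]
orientation: [-179.9, 0.0, -101.4]
force: [0.6, 0.4, 5.1]
opening: 0.0437
gripper_force: 30.0
```

```bash
python3 st.py
```

```text
13.05 [0.5275 0.013  0.1243] [-1.7991e+02  3.0000e-02 -1.0138e+02] F [0.6 0.4 5.1] M [ 0.349 -0.279  0.262] op 0.0437 gf 30.0 j [ 22.7  12.  -25.9   0.  -52.  -34.1]
```

play_rows([
  [[0,0,0,0,0,0,0.8],[0,0,0,0,0,0,0.8],[0,0,0,0,0,0,0.8],[0,0,0,0,0,0,0.9],[0,0,0,0,0,0,0.9],[0,0,-3,0,0,0,0.9],[0,0,-6,0,0,0,0.9],[0,0,-8,0,0,0,0.9],[0,0,-8,0,0,0,0.9],[0,0,-8,0,0,0,0.9]],
])

```text
clock: 13.88
tool_pos: [0.5272, 0.013, 0.2046]
orientation: [-179.9, 0.1, -101.5]
force: [-0.3, -0.0, -0.4]
opening: 0.0788
gripper_force: 0.0
```

```bash
python3 st.py; python3 - <<'E'
from plant import *
import cv2,numpy as np
s=snapshot("wrist");np.savez("wrist2.npz",**s)
b=s["frame"][130:290,160:360,::-1]
cv2.imwrite("pics/w3.png",cv2.resize(b,None,fx=3,fy=3,interpolation=cv2.INTER_CUBIC))
E
```

```text
13.8833 [0.5272 0.013  0.2046] [-1.7989e+02  9.0000e-02 -1.0148e+02] F [-0.3 -0.  -0.4] M [ 0.053 -0.033 -0.014] op 0.0788 gf 0.0 j [ 22.7   7.5 -19.8  -0.  -62.6 -34.2]
```

View pics/w3.png

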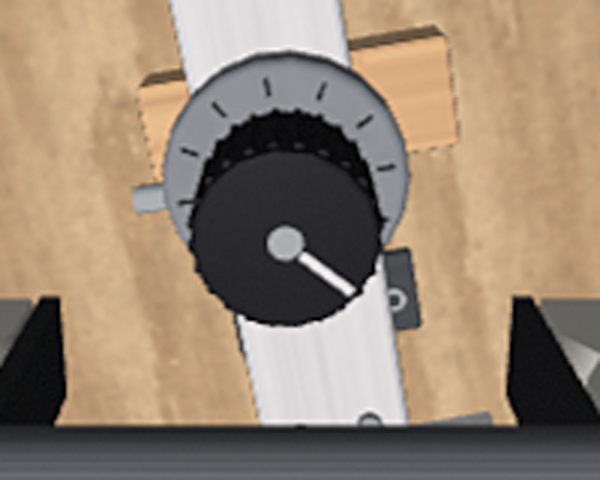

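The line now runs from the hub (286,243) to (354,291) in the crop.

```bash
python3 - <<'E'
from h import *
import cv2
f=lambda x,y:((x+.5)/3-.5+160,(y+.5)/3-.5+130)
for n,e in(("wrist1",(335,308)),("wrist2",(354,291))):
    w=load(n);k=ray(w,f(286,243),.154);l=ray(w,f(*e),.154);print(n,np.degrees(np.arctan2(*(l-k)[[1,0]])))
# bright line fit in each picture, by code
from scipy.ndimage import label
for n,h in(("wrist",(258,211)),("wrist1",f(286,243)),("wrist2",f(286,243))):
    w=load(n);g=w["frame"].min(2).astype(float);P=[]
    best=[]
    k=ray(w,h,.154)
    for a in np.arange(-180,180,.5):
        v=[]
        for r in np.linspace(.008,.0185,12):
            u=proj(w,k+r*np.array([np.cos(np.radians(a)),np.sin(np.radians(a)),0]))
            v.append(cv2.getRectSubPix(g.astype(np.float32),(1,1),tuple(map(float,u)))[0,0])
        best.append((np.mean(v),a))
    b=np.array(best);m=b[:,0]>b[:,0].max()*.6
    print(n,b[m,1].min(),b[m,1].max(),np.average(b[m,1],weights=b[m,0]))
E
```

```text
wrist1 136.8046685465977
wrist2 131.5751242418475
wrist -108.0 -98.5 -103.24445501695773
wrist1 131.5 141.0 136.2353964517072
wrist2 125.0 134.5 129.7622791838137
```

play_rows([
  [[0,0,0,0,0,0,0.9],[0,0,0,0,0,0,0.9],[0,0,0,0,0,0,0.9],[0,0,0,0,0,0,0.9],[0,0,0,0,0,0,0.9],[0,0,0,0,0,0,0.9],[0,0,0,0,0,0,0.9],[0,0,0,0,0,0,0.9],[0,0,0,0,0,0,0.9],[0,0,0,0,0,0,0.9],[0,0,0,0,0,0,0.9],[0,0,0,0,0,0,0.9]],
])

```text
clock: 14.93
tool_pos: [0.5267, 0.0128, 0.2036]
orientation: [-180.0, 0.0, -101.5]
force: [-0.0, 0.1, -0.0]
opening: 0.0787
gripper_force: 0.0
```

```bash
cat >line.py <<'E'
from h import *
from plant import *
import cv2,sys
w=snapshot("wrist");np.savez(sys.argv[1]+".npz",**w);g=w["frame"].min(2).astype(np.float32);b=[]
k=np.array([.52685,.01275,.154])
for a in np.arange(-180,180,.5):
    v=[cv2.getRectSubPix(g,(1,1),tuple(map(float,proj(w,k+r*np.array([np.cos(np.radians(a)),np.sin(np.radians(a)),0])))))[0,0] for r in np.linspace(.008,.0185,12)]
    b.append((np.mean(v),a))
b=np.array(b);m=b[:,0]>b[:,0].max()*.6
print(b[m,1].min(),b[m,1].max(),np.average(b[m,1],weights=b[m,0]))
E
python3 line.py wrist3
```

```text
124.0 133.5 128.78065478204658
```

play_rows([
  [[0,0,0,0,0,-70,0.9],[0,0,0,0,0,-70,0.9],[0,0,0,0,0,-70,0.9],[0,0,0,0,0,-70,0.9],[0,0,0,0,0,-70,0.9],[0,0,0,0,0,-70,0.9],[0,0,0,0,0,-70,0.9],[0,0,0,0,0,-70,0.9],[0,0,0,0,0,-70,0.9],[0,0,0,0,0,-143,0.9],[0,0,0,0,0,-143,0.9],[0,0,0,0,0,-143,0.9],[0,0,0,0,0,-143,0.9],[0,0,0,0,0,-143,0.9],[0,0,0,0,0,-143,0.9],[0,0,0,0,0,-143,0.9],[0,0,0,0,0,-143,0.9],[0,0,0,0,0,-143,0.9],[0,0,0,0,0,-143,0.9],[0,0,0,0,0,-143,0.9]],
])

```text
clock: 16.65
tool_pos: [0.5267, 0.0128, 0.2036]
orientation: [180.0, -0.0, 41.9]
force: [-0.5, 0.1, 0.5]
opening: 0.0787
gripper_force: 0.0
```

play_rows([
  [[0,0,0,0,0,-4,0.9],[0,0,0,0,0,-4,0.9],[0,0,0,0,0,-4,0.9],[0,0,0,0,0,-4,0.9]],
])

```text
clock: 16.98
tool_pos: [0.5267, 0.0128, 0.2036]
orientation: [180.0, -0.0, 45.4]
force: [-0.7, 0.5, -0.0]
opening: 0.0791
gripper_force: 0.0
```

```bash
python3 st.py; python3 line.py wrist4; python3 - <<'E'
from h import *
import cv2
for n in("wrist","wrist1","wrist2","wrist3","wrist4"):
    w=load(n);g=w["frame"].astype(int);k0=proj(w,[.52685,.01275,.154])
    yy,xx=np.mgrid[:384,:512]; near=np.hypot(xx-k0[0],yy-k0[1])<30
    near[:]=near&(yy>180)&(yy<265)
    # hub: grey disc ; line: brightest
    m=((g.min(2)>110)&near).astype(np.uint8)
    c,l,st,ce=cv2.connectedComponentsWithStats(m)
    i=[j for j in range(1,c) if np.hypot(*(ce[j]-k0))<22 and 8<st[j,4]<400]
    pts=np.argwhere(np.isin(l,i))[:,::-1].astype(float)
    P=np.array([ray(w,p,.154) for p in pts])[:,:2]
    white=np.array([g[int(p[1]),int(p[0])].min() for p in pts])
    L=P[white>190]; 
    d=np.linalg.svd(L-L.mean(0))[2][0]; d*=np.sign(d@(L.mean(0)-P.mean(0)))
    print(n,len(P),len(L),"svd ang",np.degrees(np.arctan2(d[1],d[0])),"line c",L.mean(0),[(st[j,4],ce[j].round(1)) for j in i])
E
```

```text
16.9833 [0.5267 0.0128 0.2036] [180.    -0.    45.37] F [-0.7  0.5 -0. ] M [-0.078 -0.054 -0.037] op 0.0791 gf 0.0 j [ 22.7   7.6 -19.9  -0.  -62.6 112.6]
126.0 136.0 130.9665927918217
wrist 190 55 svd ang -103.09470816806422 line c [0.52425761 0.00085774] [(np.int32(190), array([262.2, 216.3]))]
wrist1 190 53 svd ang 137.48090455170419 line c [0.51829792 0.0211091 ] [(np.int32(190), array([259.1, 216.6]))]
wrist2 192 53 svd ang 130.965021305397 line c [0.51930398 0.02215507] [(np.int32(192), array([260.8, 215.3]))]
wrist3 190 53 svd ang 130.86755534727098 line c [0.51924903 0.02223156] [(np.int32(190), array([260.1, 216.4]))]
wrist4 194 59 svd ang 131.0251385202467 line c [0.51916178 0.02166449] [(np.int32(194), array([247.7, 210.2]))]
```

play_rows([
  [[0,0,0,0,0,60,0.9],[0,0,0,0,0,60,0.9],[0,0,0,0,0,60,0.9],[0,0,0,0,0,60,0.9],[0,0,0,0,0,60,0.9],[0,0,0,0,0,60,0.9],[0,0,0,0,0,60,0.9],[0,0,0,0,0,60,0.9],[0,0,0,0,0,110,0.9],[0,0,0,0,0,110,0.9],[0,0,0,0,0,110,0.9],[0,0,0,0,0,110,0.9],[0,0,0,0,0,110,0.9],[0,0,0,0,0,110,0.9],[0,0,0,0,0,110,0.9],[0,0,0,0,0,110,0.9],[0,0,0,0,0,110,0.9],[0,0,0,0,0,110,0.9]],
])

```text
clock: 18.53
tool_pos: [0.5267, 0.0128, 0.2036]
orientation: [-180.0, -0.0, -64.4]
force: [-0.4, 0.7, -0.5]
opening: 0.0788
gripper_force: 0.0
```

play_rows([
  [[0,0,3,0,0,0,0.9],[0,0,6,0,0,0,0.9],[0,0,8,0,0,0,0.9],[0,0,8,0,0,0,0.9],[0,0,8,0,0,0,0.52],[0,0,8,0,0,0,0.52],[0,0,8,0,0,0,0.52],[0,0,8,0,0,0,0.3],[0,0,8,0,0,0,0.3],[0,0,8,0,0,0,0.3],[0,0,8,0,0,0,0.3]],
])

```text
clock: 19.45
tool_pos: [0.5274, 0.013, 0.1243]
orientation: [-179.9, -0.0, -64.5]
force: [0.2, 1.5, 2.1]
opening: 0.0436
gripper_force: 30.0
```

```bash
python3 st.py
```

```text
19.45 [0.5274 0.013  0.1243] [-1.799e+02 -2.000e-02 -6.447e+01] F [0.2 1.5 2.1] M [ 0.39  -0.024 -0.052] op 0.0436 gf 30.0 j [ 22.7  12.  -25.9   0.  -52.    2.8]
```

play_rows([
  [[0,0,0,0,0,-6,0.3],[0,0,0,0,0,-12,0.3],[0,0,0,0,0,-18,0.3],[0,0,0,0,0,-24,0.3],[0,0,0,0,0,-30,0.3],[0,0,0,0,0,-36,0.3],[0,0,0,0,0,-42,0.3],[0,0,0,0,0,-46,0.3],[0,0,0,0,0,-46,0.3],[0,0,0,0,0,-46,0.3]],
])

```text
clock: 20.28
tool_pos: [0.5273, 0.0129, 0.1243]
orientation: [-180.0, -0.1, -18.6]
force: [-0.5, 0.1, 5.9]
opening: 0.0433
gripper_force: 30.0
```

play_rows([
  [[0,0,0,0,0,0,0.8],[0,0,0,0,0,0,0.8],[0,0,0,0,0,0,0.8],[0,0,0,0,0,0,0.9],[0,0,0,0,0,0,0.9],[0,0,-3,0,0,0,0.9],[0,0,-6,0,0,0,0.9],[0,0,-8,0,0,0,0.9],[0,0,-8,0,0,0,0.9],[0,0,-8,0,0,0,0.9],[0,0,-8,0,0,0,0.9]],
])

```text
clock: 21.2
tool_pos: [0.5262, 0.0128, 0.2029]
orientation: [180.0, 0.0, -18.5]
force: [-0.3, 0.4, -0.2]
opening: 0.0787
gripper_force: 0.0
```

```bash
cat >ang.py <<'E'
from h import *
from plant import *
import sys
w=snapshot("wrist");np.savez(sys.argv[1]+".npz",**w)
import cv2
g=w["frame"].astype(int);k0=proj(w,[.52685,.01275,.154])
yy,xx=np.mgrid[:384,:512]; near=(np.hypot(xx-k0[0],yy-k0[1])<30)&(yy>180)&(yy<265)
c,l,st,ce=cv2.connectedComponentsWithStats(((g.min(2)>110)&near).astype(np.uint8))
i=[j for j in range(1,c) if np.hypot(*(ce[j]-k0))<22 and 8<st[j,4]<400]
pts=np.argwhere(np.isin(l,i))[:,::-1].astype(float)
P=np.array([ray(w,p,.154) for p in pts])[:,:2]
L=P[np.array([g[int(p[1]),int(p[0])].min() for p in pts])>190]
d=np.linalg.svd(L-L.mean(0))[2][0]; d*=np.sign(d@(L.mean(0)-P.mean(0)))
a=np.degrees(np.arctan2(d[1],d[0]));print(len(P),len(L),"ang",a,"turned cw since start",(-103.1-a)%360)
E
python3 st.py;python3 ang.py wrist5
```

```text
21.2 [0.5262 0.0128 0.2029] [ 1.7999e+02  5.0000e-02 -1.8510e+01] F [-0.3  0.4 -0.2] M [ 0.042 -0.006 -0.011] op 0.0787 gf 0.0 j [ 22.7   7.6 -19.9  -0.  -62.5  48.8]
188 54 ang 176.59753648748668 turned cw since start 80.30246351251333
```

The knob stays where it is let go. The line gives its absolute angle: at the start the line was 282° clockwise from the gantry's -x, which is 9.40 clicks. The felt contact came at a turn of about 133°, so 415° or 13.85 clicks. That matches pine 26.0 mm thick, with click zero at 14. The target is click 10 (300°). The knob is now at 362.4°, so I turn it back 62.4°.

play_rows([
  [[0,0,3,0,0,0,0.9],[0,0,6,0,0,0,0.9],[0,0,7.9,0,0,0,0.9],[0,0,7.9,0,0,0,0.9],[0,0,7.9,0,0,0,0.52],[0,0,7.9,0,0,0,0.52],[0,0,7.9,0,0,0,0.52],[0,0,7.9,0,0,0,0.3],[0,0,7.9,0,0,0,0.3],[0,0,7.9,0,0,0,0.3],[0,0,7.9,0,0,0,0.3]],
])

```text
clock: 22.17
tool_pos: [0.5271, 0.013, 0.1253]
orientation: [-180.0, -0.1, -18.5]
force: [-1.5, 1.2, 3.1]
opening: 0.0436
gripper_force: 30.0
```

play_rows([
  [[0,0,0,0,0,-6,0.3],[0,0,0,0,0,-12,0.3],[0,0,0,0,0,-18,0.3],[0,0,0,0,0,-24,0.3],[0,0,0,0,0,-30,0.3],[0,0,0,0,0,-36,0.3],[0,0,0,0,0,-42,0.3],[0,0,0,0,0,-48,0.3],[0,0,0,0,0,-54,0.3],[0,0,0,0,0,-60,0.3],[0,0,0,0,0,-62.5,0.3],[0,0,0,0,0,-62.5,0.3],[0,0,0,0,0,-62.5,0.3]],
])

```text
clock: 23.25
tool_pos: [0.5272, 0.0125, 0.1252]
orientation: [179.9, -0.0, 43.9]
force: [-1.1, -3.4, 5.6]
opening: 0.0436
gripper_force: 30.0
```

play_rows([
  [[0,0,0,0,0,0,0.8],[0,0,0,0,0,0,0.8],[0,0,0,0,0,0,0.8],[0,0,0,0,0,0,0.9],[0,0,0,0,0,0,0.9],[0,0,-3,0,0,0,0.9],[0,0,-6,0,0,0,0.9],[0,0,-8,0,0,0,0.9],[0,0,-8,0,0,0,0.9],[0,0,-8,0,0,0,0.9],[0,0,-8,0,0,0,0.9]],
])

```text
clock: 24.17
tool_pos: [0.5262, 0.0128, 0.2039]
orientation: [-180.0, 0.0, 44.0]
force: [-0.8, 0.2, -0.3]
opening: 0.0789
gripper_force: 0.0
```

```bash
python3 st.py;python3 ang.py wrist6
```

```text
24.1667 [0.5262 0.0128 0.2039] [-1.7996e+02  2.0000e-02  4.4000e+01] F [-0.8  0.2 -0.3] M [-0.058 -0.033  0.033] op 0.0789 gf 0.0 j [ 22.7   7.5 -19.8  -0.  -62.7 111.3]
186 54 ang -120.8770063095513 turned cw since start 17.77700630955131
```

```bash
python3 - <<'E'
from plant import *
import cv2,numpy as np
a=cv2.imread("pics/side0.png")[215:255,275:330];b=snapshot("side")["frame"][215:255,275:330,::-1]
cv2.imwrite("pics/cmp.png",cv2.resize(np.hstack([a,b]),None,fx=7,fy=7,interpolation=cv2.INTER_CUBIC))
E
python3 ang.py wrist7
```

```text
186 53 ang -121.3982680581409 turned cw since start 18.298268058140906
```

View pics/cmp.png

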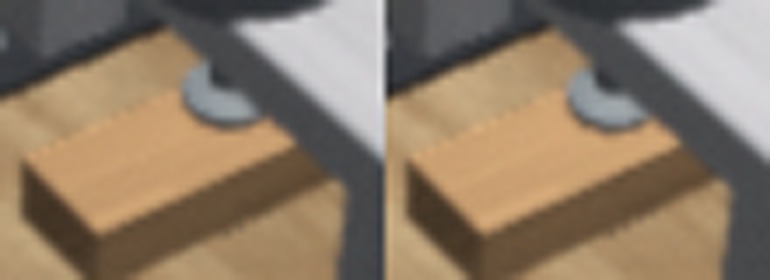

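The picture shows the pine unmoved. The foot is slightly lower than at the start (underside edge at row 131 against 127), as expected for about 1.2 mm. The knob is at rest at click 10, so I'm handing in.

```bash
python3 -c "
from plant import close_job;print(close_job())"
```

```text
the job is handed in; nothing more can be done
None
```

I handed the job in with the foot about 7.7 mm (four clicks) above the pine by my measurement and the pine not visibly moved. One doubt: the knob stayed wherever I let it go and never visibly clicked, so its click 10 position comes from camera angle and felt contact; no verdict came back.

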